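# Square a graphite mould on the fences, then load it on the blasting carrier

## Task

The graphite ingot mould lies askew on the aluminium squaring plate: without lifting it, gently push it snug and square against both blue fences. Then grasp it, lift it straight up, and set it down gently, slots up, between the yellow rails of the blasting carrier, fully home against the red end stop. Let go of it, and leave the jar, the crucible and the brush where they are.

Things in the scene. Friction and masses are not known exactly. Their poses are not given: they have to be found in the camera images.
- mould: Loose dark grey graphite ingot mould, a block 120 mm long (its x), 50 wide (y), 44 high, 0.35 to 0.55 kg, with two slots (96 x 12 mm, 26 deep) along its top; outer faces flat, both ends alike. Origin: centre of the underside, z up. Starts askew on the squaring plate, clear of both fences; slides under a few newtons. Brittle: push with well under 80 N.
- jig: Fixed aluminium squaring plate 220 (its x) x 170 (y) x 10 mm thick, with two blue fences 12 mm thick, 14 mm high above the plate (lower than the mould, so fingers pass over them): the long one on its -y edge, the end one on its +x (far) edge; other edges open. Origin: centre of the underside, on the table. x points away from the robot within 0.3 rad; either side of the midline.
- jig_corner (a point): Inner corner where the two fence faces meet, on the plate's top face (10 mm above the table); axes as jig. Long fence's face: y = 0; end fence's face: x = 0; the mould lies at -x, +y. Squared up, its long side is on the long fence, one end on the end fence, its origin at (-60, +25, 0) mm in this frame.
- carrier: Fixed dark steel plate 190 (its x) x 100 (y) x 10 mm thick; on it two yellow rails along x, 12 mm high, 12 thick, 58 apart inside (4 mm spare each side of the mould), and across its far (+x) end a red stop 82 wide, 18 mm high above the plate. Near end open. Origin: centre of the underside, on the table. x points away from the robot within 0.3 rad; on the midline's other side.
- carrier_stop (a point): Point on the near face of the red end stop, midway between the rails, on the carrier's top face (10 mm above the table); axes as carrier. A mould fully home has its origin at (-60, 0, 0) mm in this frame, its long axis along x.
- jar: Bystander: jar of blasting grit, 64 mm across, 80 mm high, standing on the table beyond the work. Origin: centre of its underside.
- crucible: Bystander: terracotta-coloured crucible, 72 mm across the rim, 75 mm high, standing on the table beyond the work. Origin: centre of its underside.
- brush: Bystander: hand brush 170 mm long, lying on the table beyond the work. Origin: about its middle, on the underside.
Things that resemble listed ones, but are neither listed nor needed, are in the scene too. Of the things like the mould, leave any that is green, orange or turquoise; of the rest the larger one is meant.

How it is judged:
On the way, in this order (a step that is already met when the one before it is completed fails the run):
1. the mould lies flat on the plate, snug against both fences (gaps under 3 mm) and square to them (within 1.7 degrees) (x of mould in the frame of jig_corner between -0.063 and -0.056 m and y of mould in the frame of jig_corner between 0.021 and 0.028 m and z of mould in the frame of jig_corner below 0.004 m and angle between the x axis of mould and the x axis of jig, either way round below 0.03 rad), for 0.2 s.
2. the mould has been lifted clear of the fences (z of mould in the frame of jig_corner above 0.03 m), for 0.05 s.
At the end, for the whole second after the job is handed in: The mould rests flat, slots up, between the carrier's rails, its leading end within 4 mm of the red end stop, its long axis along the rails, at rest and released (x of mould in the frame of carrier_stop between -0.064 and -0.056 m and y of mould in the frame of carrier_stop between -0.007 and 0.007 m and z of mould in the frame of carrier_stop between -0.004 and 0.004 m and angle between mould's own z axis and vertical below 0.05 rad and angle between the x axis of mould and the x axis of carrier, either way round below 0.08 rad and linear speed of mould below 0.01 m/s); the robot touches nothing.
It fails at once if the mould was lifted off the squaring plate while askew: it must be squared by pushing, and lifted straight up (no turning in the first 30 mm) (z of mould in the frame of jig_corner between 0.01 and 0.03 m and horizontal distance between mould and jig below 0.11 m and angle between the x axis of mould and the x axis of jig, either way round above 0.1 rad).
It fails at once if the brittle mould was driven against the squaring plate or its fences with more than 80 N (contact force between mould and jig above 80 N).
It fails at once if the mould was dropped or slammed into the carrier (faster than 0.5 m/s in the last 20 mm) (z of mould in the frame of carrier_stop below 0.02 m and horizontal distance between mould and carrier below 0.11 m and linear speed of mould above 0.5 m/s).
It fails at once if a bystander (jar, crucible or brush) was moved more than 30 mm or knocked over (distance of any of jar, crucible, brush from where it was at the start of the episode above 0.03 m or angle between any of jar, crucible's own z axis and vertical above 0.5 rad).
It also fails if it takes over 61 s, if anything falls off the work surface, if the arm or the gripper's body presses on something with over 40 N, if the wrist force passes 120 N, or if a joint passes its speed limit or range.

## Robot

A 6-joint arm with a two-finger parallel gripper is mounted at the origin on the work surface. World frame = base frame: x ahead of the robot, y to its left, z up, the work surface at z = 0. Lengths are in m, angles in rad, forces in N, time in s.
With the tool pointing down it reaches from about 0.275 to 0.75 m from the base axis. Payload 10.2 kg.
Tool frame: the origin (TCP) lies midway between the tips of the shut fingers; the grasp point (between the pads) lies 19 mm behind it (r.grip_depth is the distance from the TCP to the grasp point, in m); z points along the fingers, y is the direction in which the jaws open and shut (so a half turn about z gives the same grasp; the last joint's range is limited). The gripper opens to 88 mm and grips with 3 to 60 N. Pads are 18 mm wide; open, the fingers measure 123 mm over their backs; the gripper's body (75 mm by 187 mm) begins 45 mm behind the grasp point.
Start: joints at [1.064, 0.313, 1.498, -0, 1.331, -0.223], TCP at [0.147, 0.504, 0.239] pointing down, gripper open.
Joint ranges: [-2.94, 2.94], [-0.97, 2.17], [0.19, 2.56], [-1.23, 4.37], [0.02, 3.11], [-2.88, 2.88]. Speed limits (rad/s): [2.39, 2.39, 3.01, 3.14, 3.14, 3.14].

## Interface

Orientations are given as a unit quaternion [x, y, z, w].
In Python, from workcell import r gives the robot as it stands. The module is installed in compiled form; this text tells all that it offers.
- The arm moves only by the tool drive_tool, never from a script. Its arguments are lists of equal length, an entry for each row: "dp": the shift along the tool's x, y, z in mm, a list of three; "twist": the turn, a rotation vector about the tool's x, y, z in degrees, a list of three; "gripper": the gripper command: -1 is fully open, 1 is shut, values between are in proportion. In form: {"dp": [[tx, ty, tz], ...], "twist": [[rx, ry, rz], ...], "gripper": [gripper, ...]}. A call has 1 to 10 rows; each row is the pose to reach, as a shift and turn from the pose commanded when the call began, along the tool's axes at that moment; what a row does not reach only later rows make up. A row lasts 1/12 s, in which the tool goes at most 41.7 mm and 7.16 degrees, less where a joint would pass 70% of its speed; a pose out of reach is approached as far as the arm can. A call with a gripper value outside its range is refused whole. The fingers move at their own pace and stop on an object; "force" is the grip in N (left out, the last holds). Time passes only in rows, so rows that repeat a pose let the fingers close. It gives the time, the measured TCP pose, the force and the opening at its end, in the units of the state.
- r.observe(): the state, without advancing time (a new reading comes with each control period).
- r.read_camera(name): name is "scene" or "top"; returns a dict with "frame" (480x640x3 uint8, red, green, blue), "K" (3x3 intrinsics, pixels), "world_from_camera" (4x4, takes a point from camera to world coordinates). Camera axes: x right, y down, z forward; pixel columns grow to the right and rows downward; lengths in m; the calibration is good to about 2 mm. A picture is of the moment at which its call begins. There is no depth.
- r.finish_job(): hands the job in, once; it reports no verdict.
Trained networks look in a picture, given as the dict that the camera call returned (one of the last four; its "shot" number tells which), for a name from the list of things; names that differ only in an ending like _2 or _b are one class to them, and where a whole thing is asked for, a point or a joint stands for the part that bears it (a point fixed in the world has none). Each returns a list of dicts, best first, with "score" (0 to 1); they miss things now and then, are a little off and sometimes report something else, mostly with a low value. They report only what shows in the picture. A call takes as long as a camera call. They do not tell look-alikes from the thing itself.
- r.look_for(label, picture): "rect" ([centre column, centre row, width, height] in pixels, round what is visible of it).
The state is a dict: "time_s": time; "joint_pos": joint angles; "joint_vel": joint speeds; "tau": joint torques, N m; "eef_pos": TCP position; "eef_rot": TCP orientation; "ft_force": force on the tool from outside, world axes, zero at the start; "moment": the same for the moment, N m; "gripper_width": finger opening in m.
Only numpy, scipy, OpenCV 4.12 (cv2) and the standard library are available. Lean on these libraries where they do the work, as an engineer would, in place of code of your own. Each camera call takes 0.05 s, during which the arm holds its last target. There are 200 camera calls.

## Working session

There is one attempt and no reset: what is moved stays moved. The work goes in short steps, Python scripts to look and compute and a tool call to move; the robot and the scene stay as the last step left them, time stands still between calls to the robot, and variables do not carry over. Pictures are saved under pics/ and viewed, about 8 in all and at most 12, crops included, and the job is handed in when it is done.

Besides the shell and the picture viewer there is one more tool, called as name(argument=value, ...) on one line, values as JSON. drive_tool: Moves the arm, as the interface text tells. Its arguments: {"type":"object","properties":{"dp":{"type":"array"},"twist":{"type":"array"},"gripper":{"type":"array"},"force":{"type":"number"}},"required":["dp","twist","gripper"]}

```bash
mkdir -p pics
python3 - <<'E'
from workcell import r
import cv2,numpy as np
np.set_printoptions(precision=4,suppress=True)
for n in("top","scene"):
    p=r.read_camera(n);cv2.imwrite(f"pics/{n}0.png",p["frame"][:,:,::-1]);print(n,p["K"].tolist());print(p["world_from_camera"])
    for l in("mould","jig","carrier","jar","crucible","brush"):
        print(l,[(np.round(d["rect"]).tolist(),round(d["score"],2)) for d in r.look_for(l,p)])
s=r.observe();print(s)
E
```

```text
top [[469.28934152624606, 0.0, 317.61801454997067], [0.0, 469.28934152624606, 241.351410228176], [0.0, 0.0, 1.0]]
[[ 0.0078 -0.9977  0.0669  0.4937]
 [-0.9997 -0.0092 -0.021  -0.0843]
 [ 0.0216 -0.0668 -0.9975  0.8704]
 [ 0.      0.      0.      1.    ]]
mould [([366.0, 364.0, 45.0, 24.0], 0.84), ([356.0, 257.0, 41.0, 72.0], 0.74), ([477.0, 269.0, 76.0, 45.0], 0.69), ([245.0, 247.0, 32.0, 51.0], 0.67), ([251.0, 329.0, 75.0, 52.0], 0.66)]
jig [([361.0, 247.0, 111.0, 137.0], 0.82), ([162.0, 213.0, 76.0, 114.0], 0.24)]
carrier [([164.0, 215.0, 80.0, 117.0], 0.58), ([362.0, 249.0, 113.0, 135.0], 0.26)]
jar [([344.0, 126.0, 36.0, 45.0], 0.63), ([162.0, 214.0, 80.0, 112.0], 0.55)]
crucible [([263.0, 118.0, 39.0, 49.0], 0.78), ([166.0, 126.0, 93.0, 39.0], 0.5)]
brush [([166.0, 127.0, 95.0, 34.0], 0.88)]
scene [[559.3764333080778, 0.0, 330.555260060866], [0.0, 559.3764333080778, 234.87275108110708], [0.0, 0.0, 1.0]]
[[ 0.0848  0.6893 -0.7195  1.3636]
 [ 0.9964 -0.0526  0.0671 -0.1701]
 [ 0.0084 -0.7225 -0.6913  0.8128]
 [ 0.      0.      0.      1.    ]]
mould [([187.0, 230.0, 61.0, 48.0], 0
[... 175 characters left out ...]
], 0.23)]
jig [([286.0, 244.0, 99.0, 86.0], 0.93)]
carrier [([470.0, 253.0, 90.0, 82.0], 0.75)]
jar [([310.0, 316.0, 36.0, 52.0], 0.9)]
crucible [([396.0, 315.0, 40.0, 57.0], 0.87)]
brush [([495.0, 317.0, 98.0, 29.0], 0.68)]
{'time_s': 0.7, 'joint_pos': array([ 1.0636,  0.3129,  1.4977,  0.    ,  1.331 , -0.2234]), 'joint_vel': array([ 0.0004,  0.0004, -0.0001,  0.0001, -0.0001, -0.0003]), 'tau': array([ -0.0007, -40.2056, -25.2381,   0.0695,   0.0318,  -0.    ]), 'eef_pos': array([0.147 , 0.504 , 0.2387]), 'eef_rot': array([ 0.1414,  0.9899, -0.    , -0.    ]), 'ft_force': array([-0.4488,  0.3368,  0.0976]), 'moment': array([-0.0258,  0.0405,  0.007 ]), 'gripper_width': 0.08805466519958423}
```

View pics/top0.png

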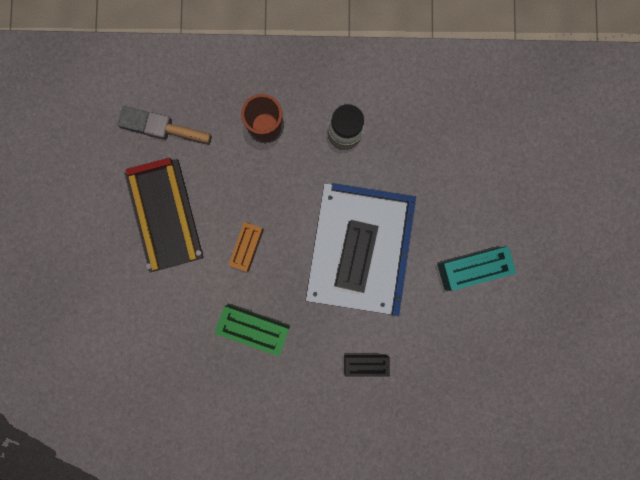

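View pics/scene0.png

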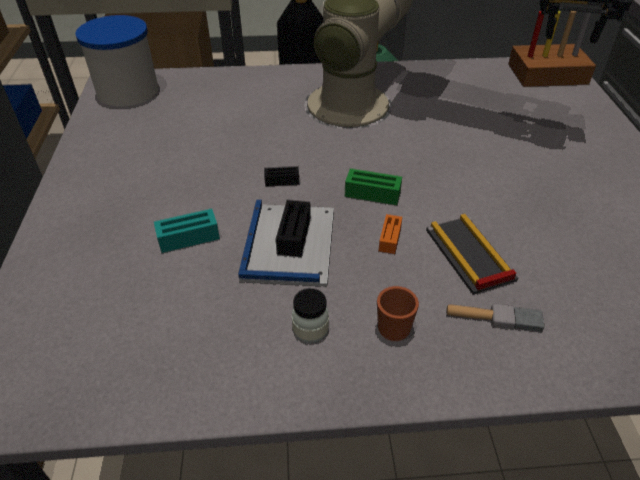

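Candidates in the top view: dark block on the plate (356,257), small dark one (366,364), orange (246,247), green (252,330) and turquoise (478,269). The large dark one on the plate is the one meant, because it is not an excluded colour and is larger than the other dark one. I'll confirm with a crop.

```bash
cat > h.py <<'E'
from workcell import r
import cv2,numpy as np
np.set_printoptions(precision=4,suppress=True)
def ray(p,uv,z):
    W=p["world_from_camera"];uv=np.atleast_2d(uv).astype(float)
    d=np.c_[uv,np.ones(len(uv))]@np.linalg.inv(p["K"]).T@W[:3,:3].T
    return W[:3,3]+d*((z-W[2,3])/d[:,2])[:,None]
def proj(p,X):
    W=p["world_from_camera"];c=(np.atleast_2d(X)-W[:3,3])@W[:3,:3];q=c@p["K"].T
    return q[:,:2]/q[:,2:]
def crop(p,u0,v0,u1,v1,k,name):
    cv2.imwrite(name,cv2.resize(p["frame"][v0:v1,u0:u1,::-1],None,fx=k,fy=k,interpolation=cv2.INTER_CUBIC))
E
python3 - <<'E'
from h import *
p=r.read_camera("top")
a=cv2.resize(p["frame"][175:325,300:425,::-1],None,fx=4,fy=4,interpolation=cv2.INTER_CUBIC)
b=cv2.resize(p["frame"][150:280,120:210,::-1],None,fx=4,fy=4,interpolation=cv2.INTER_CUBIC)[:600]
c=np.zeros((600,800,3),np.uint8);c[:,:500]=np.clip(a[:600]*1.0,0,255);b=b[:, :300]
c=np.zeros((600,800,3),np.uint8);c[:a.shape[0],:500]=a
b=cv2.resize(p["frame"][150:280,120:210,::-1],None,fx=3.3,fy=3.3,interpolation=cv2.INTER_CUBIC);c[:b.shape[0],500:500+b.shape[1]]=b[:600]
c=np.clip(255*(c/255.)**.6,0,255).astype(np.uint8)
cv2.imwrite("pics/c1.png",c)
E
```

```text
(no output)
```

View pics/c1.png

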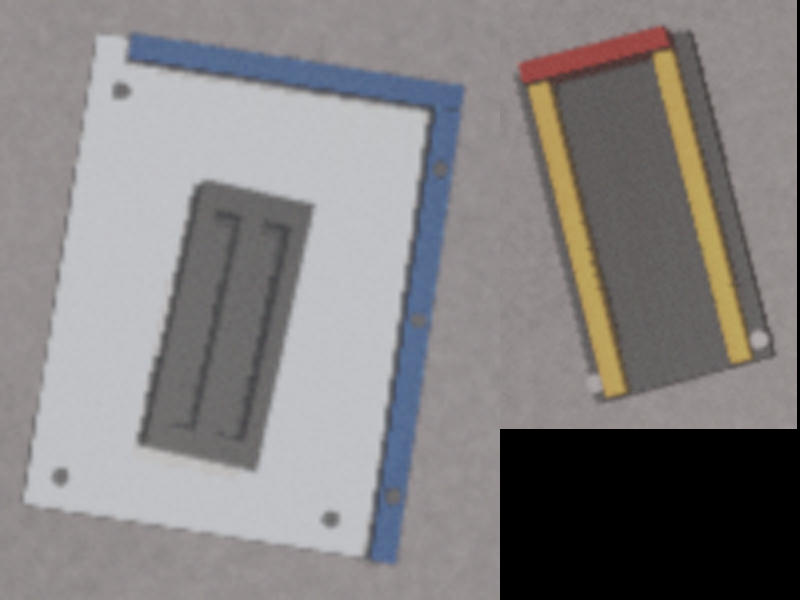

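The crop confirms it: a large dark two-slot block on the white plate, with blue fences on the far (top) and right sides. The carrier is at upper left with its red stop at the far end. Next I'll fit poses by silhouette.

```bash
cat >> h.py <<'E'
from scipy.optimize import minimize
S=6
def box(x0,x1,y0,y1,z0,z1): return np.array([[x,y,z] for x in(x0,x1) for y in(y0,y1) for z in(z0,z1)])
def place(B,q):
    c,s=np.cos(q[2]),np.sin(q[2]);return np.c_[q[0]+c*B[:,0]-s*B[:,1],q[1]+s*B[:,0]+c*B[:,1],B[:,2]]
def render(p,boxes,q):
    m=np.zeros((480*S,640*S),np.uint8)
    for B in boxes:
        h=cv2.convexHull(((proj(p,place(B,q))+.5)*S*16).astype(np.int32));cv2.fillPoly(m,[h],255,shift=4)
    return cv2.resize(m,(640,480),interpolation=cv2.INTER_AREA)/255.
def fit(p,mask,boxes,q0,sc=(.01,.01,.05)):
    # fit in 2 rounds of Nelder-Mead over silhouette difference
    q=np.array(q0,float);sc=np.array(sc)
    for k in(1,.3):
        f=lambda d:np.abs(render(p,boxes,q+d*sc*k)-mask).sum()
        R=minimize(f,np.zeros(3),method="Nelder-Mead",options=dict(initial_simplex=np.vstack([np.zeros(3),np.eye(3)]),xatol=.01,fatol=.2,maxiter=150));q=q+R.x*sc*k
    return q,R.fun
def masks(p):
    hsv=cv2.cvtColor(p["frame"],cv2.COLOR_RGB2HSV);H,Sa,V=[hsv[:,:,i].astype(int) for i in range(3)]
    return dict(blue=(H>100)&(H<125)&(Sa>110)&(V>40),white=(V>120)&(Sa<50),yellow=(H>15)&(H<32)&(Sa>150)&(V>80),red=((H<4)|(H>174))&(Sa>170)&(V>60),dark=V<65),V
JP=[box(-.11,.11,-.085,.085,0,.01)]
JF=[box(-.11,.11,-.085,-.073,.01,.024),box(.098,.11,-.085,.073,.01,.024)]
MO=[box(-.06,.06,-.025,.025,.01,.054)]
def near(m,rect,g=6):
    o=np.zeros(m.shape);u,v,w,h=rect;a,b,c,d=int(v-h/2-g),int(v+h/2+g),int(u-w/2-g),int(u+w/2+g)
    o[a:b,c:d]=m[a:b,c:d];return o
def jigcorner(q):
    return place(np.array([[.098,-.073,.01]]),q)[0]
def rel(q,o,oq): # pose q in frame at o, yaw oq
    c,s=np.cos(oq),np.sin(oq);d=q[:2]-o[:2];return np.array([c*d[0]+s*d[1],-s*d[0]+c*d[1],np.degrees(q[2]-oq)])
E
python3 - <<'E'
from h import *
R={"top":dict(j=[362,249,113,135],c=[164,215,80,117],m=[356,257,41,72]),"scene":dict(j=[286,244,99,86],c=[470,253,90,82],m=[292,229,35,59])}
for n in R:
    p=r.read_camera(n);M,V=masks(p);rc=R[n]
    jm=near(M["white"]|M["blue"],rc["j"])
    cn=max(cv2.findContours(cv2.morphologyEx(jm.astype(np.uint8),cv2.MORPH_CLOSE,np.ones((3,3))),0,cv2.CHAIN_APPROX_NONE)[0],key=cv2.contourArea)
    # blue fences only
    bl=near(M["blue"],rc["j"])
    c0=ray(p,rc["j"][:2],.01)[0]
    print(n,"jigcentre",c0,"n",jm.sum(),bl.sum())
    if n=="top":
        full=np.zeros((480,640),np.uint8);cv2.drawContours(full,[cn],-1,1,-1)
        q,f=fit(p,full,JP+JF,[c0[0],c0[1],-.1]);print("jig sil",q,f)
    q2,f=fit(p,bl,JF,[c0[0],c0[1],-.1]);print("jig fence",q2,f,"corner",jigcorner(q2))
    cb=near(M["yellow"]|M["red"],rc["c"])
    c0=ray(p,rc["c"][:2],.01)[0]
    # carrier: stop at far end flush (x 0.083..0.095 assumed)
    for t in(.010,.012,.015):
        CB=[box(-.095,.095-t,29e-3,41e-3,.01,.022),box(-.095,.095-t,-41e-3,-29e-3,.01,.022),box(.095-t,.095,-.041,.041,.01,.028)]
        q3,f=fit(p,cb,CB,[c0[0],c0[1],.2]);print("car",t,q3,f,"px",cb.sum())
    mm=near(M["dark"],rc["m"],2);c0=ray(p,rc["m"][:2],.04)[0]
    print("mould",fit(p,mm,MO,[c0[0],c0[1],-.2]),mm.sum())
    o=(p["frame"]//2).copy();o[cb>0]=[255,0,255];o[bl>0]=[0,255,255];o[mm>0]=[0,255,0];cv2.imwrite(f"pics/m_{n}.png",o[140:340,100:540,::-1])
a=cv2.imread("pics/m_top.png");b=cv2.imread("pics/m_scene.png");cv2.imwrite("pics/m.png",cv2.resize(np.vstack([a,b]),None,fx=1.5,fy=1.5))
E
```

```text
top jigcentre [ 0.5381 -0.1842  0.01  ] n 8589.0 1118.0
jig sil [ 0.5389 -0.1805 -0.1488] 201.23137254901962
jig fence [ 0.5395 -0.1808 -0.1488] 491.7686274509804 corner [ 0.6256 -0.2675  0.01  ]
car 0.01 [0.5979 0.1828 0.2821] 563.3960784313725 px 1497.0
car 0.012 [0.5978 0.1822 0.2814] 597.9529411764705 px 1497.0
car 0.015 [0.5985 0.1825 0.2789] 648.5450980392156 px 1497.0
mould (array([ 0.5265, -0.1698, -0.2201]), np.float64(291.9921568627451)) 1785.0
scene jigcentre [ 0.5479 -0.1851  0.01  ] n 4567.0 989.0
jig fence [ 0.5383 -0.179  -0.1367] 349.6039215686274 corner [ 0.6254 -0.2646  0.01  ]
car 0.01 [0.5893 0.1867 0.2593] 672.0 px 958.0
car 0.012 [0.5876 0.1871 0.2749] 694.4117647058823 px 958.0
car 0.015 [0.591  0.1871 0.2645] 729.0549019607843 px 958.0
mould (array([ 0.5229, -0.168 , -0.2031]), np.float64(47.678431372549014)) 1527.0
```

View pics/m.png

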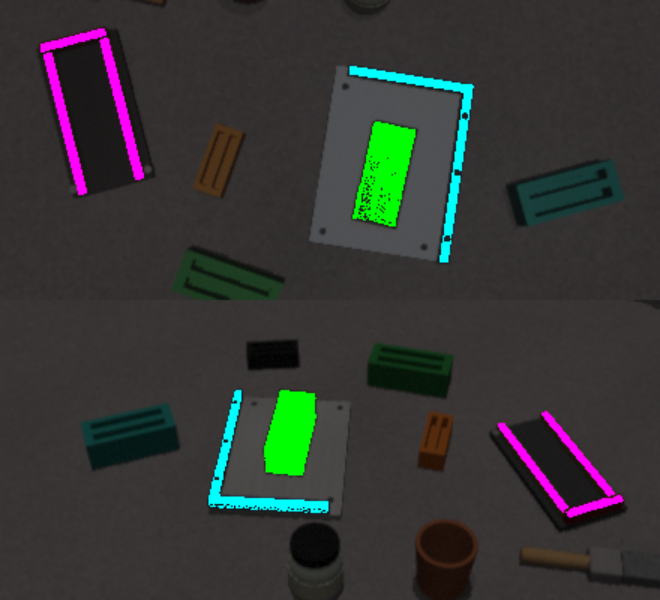

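```bash
cat > prof.py <<'E'
from h import *
def prof(p,q,z,axis,other,rng,step=.001):
    """mean RGB along 'axis' (0:x,1:y) of local frame q on plane z, averaged over 'other' positions"""
    a=np.arange(rng[0],rng[1],step);G=[]
    for o in other:
        L=np.zeros((len(a),3));L[:,axis]=a;L[:,1-axis]=o;L[:,2]=z;uv=proj(p,place(L,q)).astype(np.float32)
        G.append(cv2.remap(p["frame"],uv[:,0].reshape(1,-1),uv[:,1].reshape(1,-1),cv2.INTER_LINEAR)[0])
    return a,np.mean(G,0).astype(int)
E
python3 - <<'E'
from prof import *
q=[.5978,.1822,.281];k=np.linspace(-.07,.06,30)
for n in("top","scene"):
    p=r.read_camera(n)
    qq=q if n=="top" else [.590,.187,.27]
    print(n)
    for rng in((-.052,-.018),(.018,.052)):
        a,g=prof(p,qq,.022,1,k,rng);print("rail y",[(int(x*1000),*c) for x,c in zip(np.round(a,4),g[:,:])])
    a,g=prof(p,qq,.028,0,np.linspace(-.03,.03,20),(.06,.115));print("stop x",[(int(round(x*1000)),*c) for x,c in zip(a,g)])
    a,g=prof(p,qq,.022,0,[.035],(-.105,-.08),.002);print("rail near",[(int(round(x*1000)),*c) for x,c in zip(a,g)])
E
```

```text
top
rail y [(-52, np.int64(48), np.int64(45), np.int64(44)), (-51, np.int64(52), np.int64(49), np.int64(48)), (-50, np.int64(54), np.int64(51), np.int64(50)), (-49, np.int64(54), np.int64(51), np.int64(50)), (-48, np.int64(53), np.int64(50), np.int64(50)), (-47, np.int64(52), np.int64(49), np.int64(48)), (-46, np.int64(51), np.int64(48), np.int64(47)), (-45, np.int64(49), np.int64(45), np.int64(42)), (-44, np.int64(49), np.int64(42), np.int64(34)), (-43, np.int64(58), np.int64(46), np.int64(29)), (-42, np.int64(79), np.int64(59), np.int64(29)), (-41, np.int64(108), np.int64(81), np.int64(35)), (-40, np.int64(134), np.int64(102), np.int64(41)), (-39, np.int64(147), np.int64(116), np.int64(45)), (-38, np.int64(151), np.int64(120), np.int64(47)), (-37, np.int64(152), np.int64(120), np.int64(47)), (-36, np.int64(152), np.int64(120), np.int64(46)), (-35, np.int64(152), np.int64(119), np.int64(46)), (-34, np.int64(152), np.int64(118), np.int64(46)), (-33, np.int64(150), np.int64(116), np.int64(46)), (-32, np.int64(143), np.int64(111), np.int64(45)), (-31, np.int64(127), np.int64(98), np.in
[... 11764 characters left out ...]
, np.int64(22))]
rail near [(-105, np.int64(115), np.int64(108), np.int64(108)), (-103, np.int64(115), np.int64(107), np.int64(107)), (-101, np.int64(115), np.int64(107), np.int64(106)), (-99, np.int64(115), np.int64(107), np.int64(106)), (-97, np.int64(114), np.int64(107), np.int64(106)), (-95, np.int64(113), np.int64(106), np.int64(106)), (-93, np.int64(111), np.int64(105), np.int64(104)), (-91, np.int64(117), np.int64(106), np.int64(94)), (-89, np.int64(128), np.int64(109), np.int64(82)), (-87, np.int64(138), np.int64(112), np.int64(72)), (-85, np.int64(148), np.int64(115), np.int64(62)), (-83, np.int64(146), np.int64(115), np.int64(62)), (-81, np.int64(145), np.int64(114), np.int64(63))]
```

Run:
```python
from prof import *
q=[.5387,-.1800,-.145]
for n in("top","scene"):
    p=r.read_camera(n);print(n)
    for lab,ax,ot,rng in(("long@-80",1,np.linspace(-.095,-.07,8),(-.094,-.060)),("long@+60",1,np.linspace(.05,.08,8),(-.094,-.060)),("end@-50",0,np.linspace(-.06,-.04,8),(.088,.120)),("end@40",0,np.linspace(.035,.055,8),(.088,.120))):
        a,g=prof(p,q,.024,ax,ot,rng);print(lab,int(rng[0]*1000)," ".join(f"{c[0]}/{c[2]}" for c in g))
    # carrier yaw from bright yellow pixels
    f=p["frame"].astype(int);m=((f[:,:,0]>120)&(f[:,:,0]-f[:,:,2]>70)&(f[:,:,1]>85)).astype(np.uint8)
    nn,L,st,ce=cv2.connectedComponentsWithStats(m)
    for i in range(1,nn):
        if 150<st[i,4]<2000:
            v,u=np.nonzero(L==i);X=ray(p,np.c_[u,v],.022)[:,:2];vx,vy,x0,y0=cv2.fitLine(X.astype(np.float32),2,0,1e-4,1e-4).ravel();print("rail",st[i,4],ce[i].round(),"yaw",np.arctan(vy/vx),x0,y0)
```

```text
top
long@-80 -94 104/98 104/98 105/98 105/99 106/100 107/100 105/99 99/97 84/92 63/91 49/93 44/92 43/88 43/87 45/87 45/86 43/87 41/88 40/88 40/87 38/73 44/62 65/74 97/103 134/140 152/159 157/164 158/166 158/166 158/167 159/167 159/167 158/167 158/167
long@+60 -94 102/96 102/96 102/96 102/96 102/96 101/96 97/94 88/92 71/91 54/93 46/93 43/91 43/88 43/87 43/87 43/88 43/89 42/91 41/90 39/82 38/64 45/58 63/70 95/99 129/134 151/158 156/163 158/165 158/165 158/165 158/166 159/166 159/167 159/166
end@-50 88 159/164 158/163 158/163 158/163 158/162 154/159 146/148 127/127 96/99 66/74 47/66 40/77 40/89 40/94 41/96 41/96 41/95 40/95 41/95 42/95 44/95 49/94 63/92 81/92 94/94 100/95 102/96 102/96 101/95 101/95 102/95 102/95
end@40 88 159/167 159/167 158/166 158/165 157/164 155/159 148/149 135/135 108/110 77/82 54/67 43/73 40/87 41/95 42/98 42/99 42/99 42/98 42/97 42/96 43/96 47/96 58/93 77/92 93/96 102/98 104/98 104/98 104/97 103/96 102/96 102/96
rail 560 [181. 212.] yaw 0.27338362 0.6009265 0.14608198
rail 549 [143. 222.] yaw 0.2734598 0.5830191 0.21371363
rail 672 [245. 246.] yaw -0.32608724 0.5
[... 444 characters left out ...]
 17/50 25/46 46/55 78/79 113/109 135/130 144/139 146/141 147/141 148/143 149/143
end@-50 88 147/142 147/141 147/141 147/142 147/141 147/141 144/140 141/138 132/134 116/127 99/119 79/112 59/105 44/100 37/99 32/97 30/97 30/96 30/95 29/92 27/87 24/79 20/69 16/60 14/52 12/45 10/42 9/41 9/41 11/41 16/43 25/47
end@40 88 147/141 147/141 147/141 147/141 147/141 146/141 144/140 138/136 127/130 113/123 95/116 77/109 60/103 47/100 36/97 32/96 29/95 28/95 28/95 27/94 26/87 24/80 21/71 18/61 15/51 14/46 13/44 12/42 12/42 13/42 18/44 25/48
rail 318 [485. 242.] yaw 0.2752321 0.58358985 0.2169959
rail 338 [455. 251.] yaw 0.2746588 0.60425276 0.14998505
rail 184 [470. 310.] yaw 1.3212981 0.7539065 0.14092802
```

```bash
cat > go.py <<'E'
from workcell import r
import numpy as np
from scipy.spatial.transform import Rotation as Ro
F=dict(jig=(.6254,-.2666,-.147),car=(.6777,.2058,.274))
def show(frame,pts,base=None):
    """pts: list of (x,y,z world) in frame; prints dp (mm) and twist (deg) from the current pose with tool y along frame y"""
    s=r.observe();R=Ro.from_quat(s["eef_rot"]);x0,y0,t=F[frame]
    T=Ro.from_matrix(np.array([[-np.cos(t),-np.sin(t),0],[-np.sin(t),np.cos(t),0],[0,0,-1]]).T)
    print("t",round(s["time_s"],2),"pos",s["eef_pos"].round(4),"F",s["ft_force"].round(1),"twist",np.degrees((R.inv()*T).as_rotvec()).round(2))
    d=s["eef_pos"]-[x0,y0,0];print("in frame",np.round([np.cos(t)*d[0]+np.sin(t)*d[1],-np.sin(t)*d[0]+np.cos(t)*d[1],d[2]],4))
    for x,y,z in pts:
        w=np.array([x0+np.cos(t)*x-np.sin(t)*y,y0+np.sin(t)*x+np.cos(t)*y,z]);print((x,y,z),"->",(R.inv().apply(w-s["eef_pos"])*1000).round(1))
E
python3 -c "
from go import *
show('jig',[(-.115,.139,.20),(-.115,.139,.10)])"
```

```text
t 1.05 pos [0.147  0.504  0.2387] F [ 0.2  0.9 -0.2] twist [-0.   -0.   -7.84]
in frame [-0.5861  0.6922  0.2387]
(-0.115, 0.139, 0.2) -> [-542.2 -483.8   38.7]
(-0.115, 0.139, 0.1) -> [-542.2 -483.8  138.7]
```

drive_tool(dp=[[-542, -484, 38], [-542, -484, 38], [-542, -484, 38], [-542, -484, 38], [-542, -484, 38], [-542, -484, 38], [-542, -484, 38], [-542, -484, 38], [-542, -484, 38], [-542, -484, 38]], twist=[[0, 0, -7.84], [0, 0, -7.84], [0, 0, -7.84], [0, 0, -7.84], [0, 0, -7.84], [0, 0, -7.84], [0, 0, -7.84], [0, 0, -7.84], [0, 0, -7.84], [0, 0, -7.84]], gripper=[1, 1, 1, 1, 1, 1, 1, 1, 1, 1], force=20)

```text
time_s: 1.88
eef_pos: [0.3663, 0.152, 0.2174]
eef_rot: [0.073, 0.997, 0.0, 0.0]
ft_force: [0.5, -0.2, -0.1]
gripper_width: 0.0236
```

```bash
python3 -c "
from go import *
show('jig',[(-.115,.139,.20),(-.115,.139,.05)])"
```

```text
t 1.88 pos [0.3663 0.152  0.2174] F [ 0.5 -0.2 -0.1] twist [ 0.02  0.05 -0.  ]
in frame [-0.3176  0.3761  0.2174]
(-0.115, 0.139, 0.2) -> [-202.6 -237.1   17.5]
(-0.115, 0.139, 0.05) -> [-202.5 -237.1  167.5]
```

drive_tool(dp=[[-202, -237, 17], [-202, -237, 17], [-202, -237, 17], [-202, -237, 17], [-202, -237, 17], [-202, -237, 17], [-202, -237, 17], [-202, -237, 17], [-202, -237, 17], [-202, -237, 17]], twist=[[0, 0, 0], [0, 0, 0], [0, 0, 0], [0, 0, 0], [0, 0, 0], [0, 0, 0], [0, 0, 0], [0, 0, 0], [0, 0, 0], [0, 0, 0]], gripper=[1, 1, 1, 1, 1, 1, 1, 1, 1, 1])

```text
time_s: 2.72
eef_pos: [0.5307, -0.1106, 0.1996]
eef_rot: [0.074, 0.997, 0.0, -0.0]
ft_force: [0.5, 0.1, -0.2]
gripper_width: 0.0006
```

```bash
python3 -c "
from go import *
show('jig',[(-.115,.139,.05),(-.115,.139,.018)])"
```

```text
t 2.72 pos [ 0.5307 -0.1106  0.1996] F [ 0.5  0.1 -0.2] twist [ 0.02 -0.05 -0.08]
in frame [-0.1165  0.1404  0.1996]
(-0.115, 0.139, 0.05) -> [ -1.6  -1.5 149.6]
(-0.115, 0.139, 0.018) -> [ -1.7  -1.5 181.6]
```

drive_tool(dp=[[-1.5, -1.5, 40], [-1.5, -1.5, 80], [-1.5, -1.5, 120], [-1.5, -1.5, 145], [-1.5, -1.5, 160], [-1.5, -1.5, 170], [-1.5, -1.5, 176], [-1.5, -1.5, 181], [-1.5, -1.5, 181], [-1.5, -1.5, 181]], twist=[[0, 0, 0], [0, 0, 0], [0, 0, 0], [0, 0, 0], [0, 0, 0], [0, 0, 0], [0, 0, 0], [0, 0, 0], [0, 0, 0], [0, 0, 0]], gripper=[1, 1, 1, 1, 1, 1, 1, 1, 1, 1])

```text
time_s: 3.55
eef_pos: [0.5324, -0.1118, 0.0199]
eef_rot: [0.073, 0.997, -0.0, 0.001]
ft_force: [-0.1, 0.5, -0.2]
gripper_width: 0.0006
```

Run:
```python
from go import *
import cv2
show('jig',[(-.115,.0675,.018)])
p=r.read_camera("top");q=r.read_camera("scene")
cv2.imwrite("pics/d.png",cv2.resize(np.hstack([p["frame"][170:330,290:440,::-1],q["frame"][160:320,210:360,::-1]]),None,fx=2.6,fy=2.6))
```

```text
t 3.55 pos [ 0.5324 -0.1118  0.0199] F [-0.1  0.5 -0.2] twist [-0.02  0.07  0.02]
in frame [-0.1147  0.1395  0.0199]
(-0.115, 0.0675, 0.018) -> [  0.4 -72.    2. ]
```

View pics/d.png

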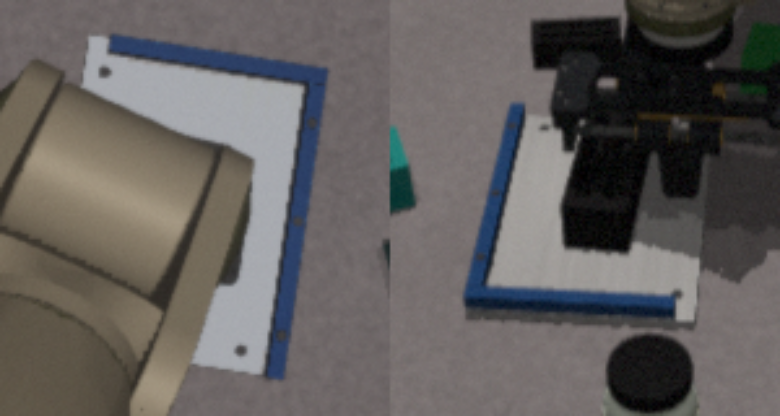

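The scene shot shows the closed fingers standing on the plate on the open (+y) side of the mould, near its middle. I'll push toward the long fence.

drive_tool(dp=[[0, -6, 1], [0, -13, 1], [0, -20, 1], [0, -27, 1], [0, -34, 1], [0, -41, 1], [0, -48, 1], [0, -54, 1], [0, -60, 1], [0, -64, 1]], twist=[[0, 0, 0], [0, 0, 0], [0, 0, 0], [0, 0, 0], [0, 0, 0], [0, 0, 0], [0, 0, 0], [0, 0, 0], [0, 0, 0], [0, 0, 0]], gripper=[1, 1, 1, 1, 1, 1, 1, 1, 1, 1])

```text
time_s: 4.48
eef_pos: [0.5226, -0.1759, 0.0183]
eef_rot: [0.074, 0.997, 0.0, 0.0]
ft_force: [0.4, 5.4, 4.2]
gripper_width: 0.0005
```

drive_tool(dp=[[0, -1, 0], [0, -2, 0], [0, -3, 0], [0, -4, 0], [0, -4, 0]], twist=[[0, 0, 0], [0, 0, 0], [0, 0, 0], [0, 0, 0], [0, 0, 0]], gripper=[1, 1, 1, 1, 1])

```text
time_s: 4.9
eef_pos: [0.5221, -0.1791, 0.0183]
eef_rot: [0.073, 0.997, 0.0, 0.0]
ft_force: [0.3, 4.3, 2.6]
gripper_width: 0.0006
```

```bash
cat > meas.py <<'E'
from go import *
from h import *
def mould():
    for n in("scene","top"):
        p=r.read_camera(n);M,V=masks(p)
        d=[x for x in r.look_for("mould",p) if x["score"]>.3]
        print(n,[np.round(x["rect"]).astype(int).tolist() for x in d])
E
python3 - <<'E'
from meas import *
show('jig',[(-.115,.0675,.018)])
p=r.read_camera("scene");cv2.imwrite("pics/e.png",cv2.resize(p["frame"][160:320,200:400,::-1],None,fx=4,fy=3.75))
E
```

```text
t 4.9 pos [ 0.5221 -0.1791  0.0183] F [0.3 4.3 2.6] twist [0.01 0.01 0.  ]
in frame [-0.115   0.0714  0.0183]
(-0.115, 0.0675, 0.018) -> [ 0.  -3.9  0.3]
```

View pics/e.png

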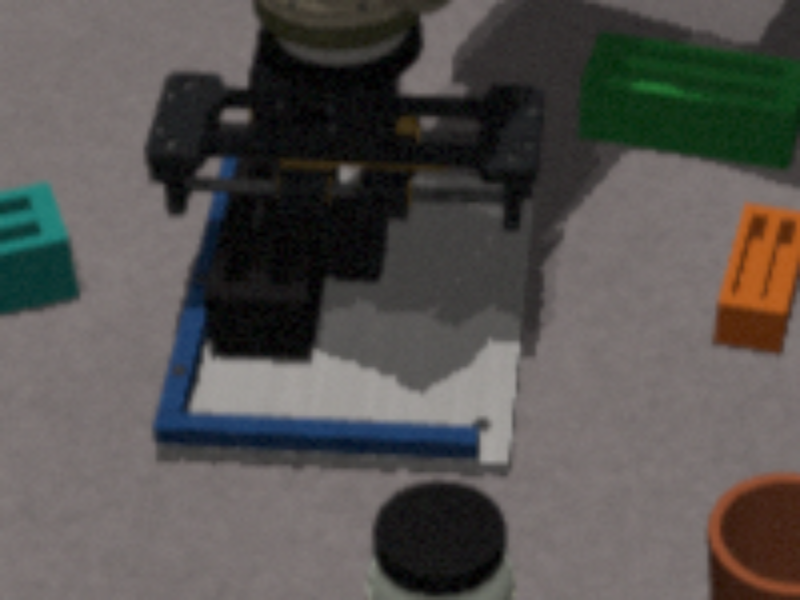

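The mould is sliding, and its left edge (about 210,340 in the crop) is nearly at the long fence. I'll creep until the force rises.

drive_tool(dp=[[0, -1, 0], [0, -2, 0], [0, -3, 0], [0, -3, 0]], twist=[[0, 0, 0], [0, 0, 0], [0, 0, 0], [0, 0, 0]], gripper=[1, 1, 1, 1])

```text
time_s: 5.28
eef_pos: [0.5217, -0.182, 0.0183]
eef_rot: [0.073, 0.997, 0.0, 0.0]
ft_force: [0.5, 4.3, 3.4]
gripper_width: 0.0005
```

drive_tool(dp=[[0, -0.7, 0], [0, -1.5, 0], [0, -1.5, 0]], twist=[[0, 0, 0], [0, 0, 0], [0, 0, 0]], gripper=[1, 1, 1])

```text
time_s: 5.53
eef_pos: [0.5217, -0.1833, 0.0184]
eef_rot: [0.073, 0.997, 0.0, 0.0]
ft_force: [2.5, 6.3, 4.2]
gripper_width: 0.0003
```

drive_tool(dp=[[0, -0.5, 0], [0, -1, 0], [0, -1, 0]], twist=[[0, 0, 0], [0, 0, 0], [0, 0, 0]], gripper=[1, 1, 1])

```text
time_s: 5.78
eef_pos: [0.5217, -0.1834, 0.0184]
eef_rot: [0.073, 0.997, 0.001, 0.0]
ft_force: [4.6, 12.0, 4.9]
gripper_width: 0.0004
```

drive_tool(dp=[[0, -0.5, 0], [0, -1, 0], [0, -1, 0]], twist=[[0, 0, 0], [0, 0, 0], [0, 0, 0]], gripper=[1, 1, 1])

```text
time_s: 6.03
eef_pos: [0.5217, -0.1835, 0.0186]
eef_rot: [0.073, 0.997, 0.001, 0.0]
ft_force: [3.9, 17.1, 7.3]
gripper_width: 0.0004
```

drive_tool(dp=[[0, 12, 0], [0, 20, 0], [0, 20, -40], [0, 20, -60], [40, -10, -60], [80, -39, -60], [83, -39, -60], [83, -39, -60]], twist=[[0, 0, 0], [0, 0, 0], [0, 0, 0], [0, 0, 0], [0, 0, 0], [0, 0, 0], [0, 0, 0], [0, 0, 0]], gripper=[1, 1, 1, 1, 1, 1, 1, 1])

```text
time_s: 6.7
eef_pos: [0.4306, -0.213, 0.0781]
eef_rot: [0.075, 0.997, -0.0, -0.001]
ft_force: [-0.4, 0.3, 0.5]
gripper_width: 0.0006
```

Run:
```python
from meas import *
show('jig',[(-.200,.025,.018)])
p=r.read_camera("scene")
J=np.array([.6254,-.2666,-.147])
M,V=masks(p);mm=near(V<38,[268,232,50,50],0)
cv2.imwrite("pics/f.png",cv2.resize(p["frame"][160:300,210:350,::-1],None,fx=4.2,fy=4.2))
```

```text
t 6.7 pos [ 0.4306 -0.213   0.0781] F [-0.4  0.3  0.5] twist [-0.02 -0.09 -0.16]
in frame [-0.2005  0.0245  0.0781]
(-0.2, 0.025, 0.018) -> [-0.6  0.5 60.1]
```

View pics/f.png

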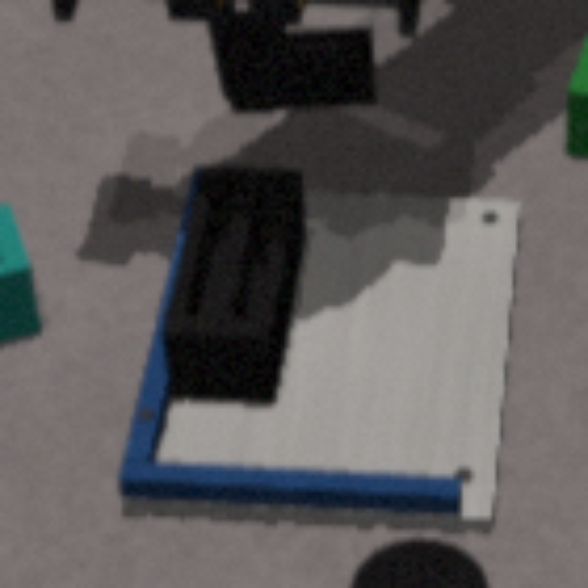

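The mould is flush along the long fence. I'll descend behind its near end and push toward the end fence.

drive_tool(dp=[[-0.6, 0.5, 25], [-0.6, 0.5, 45], [-0.6, 0.5, 55], [-0.6, 0.5, 60], [-0.6, 0.5, 60], [-6, 0.5, 60], [-12, 0.5, 60], [-18, 0.5, 60], [-24, 0.5, 60], [-30, 0.5, 60]], twist=[[0, 0, 0], [0, 0, 0], [0, 0, 0], [0, 0, 0], [0, 0, 0], [0, 0, 0], [0, 0, 0], [0, 0, 0], [0, 0, 0], [0, 0, 0]], gripper=[1, 1, 1, 1, 1, 1, 1, 1, 1, 1])

```text
time_s: 7.58
eef_pos: [0.4632, -0.2158, 0.0189]
eef_rot: [0.073, 0.997, 0.0, -0.001]
ft_force: [-8.2, 1.4, 6.5]
gripper_width: 0.0007
```

drive_tool(dp=[[-6, 0, 0], [-12, 0, 0], [-18, 0, 0], [-23, 0, 0], [-27, 0, 0], [-30, 0, 0], [-32, 0, 0], [-32, 0, 0]], twist=[[0, 0, 0], [0, 0, 0], [0, 0, 0], [0, 0, 0], [0, 0, 0], [0, 0, 0], [0, 0, 0], [0, 0, 0]], gripper=[1, 1, 1, 1, 1, 1, 1, 1])

```text
time_s: 8.25
eef_pos: [0.4952, -0.2206, 0.0189]
eef_rot: [0.073, 0.997, -0.0, -0.0]
ft_force: [-3.4, 0.6, 2.7]
gripper_width: 0.0004
```

```bash
python3 -c "
from go import *
show('jig',[(-.129,.025,.018)])"
```

```text
t 8.25 pos [ 0.4952 -0.2206  0.0189] F [-3.4  0.6  2.7] twist [-0.02 -0.01  0.03]
in frame [-0.1355  0.0265  0.0189]
(-0.129, 0.025, 0.018) -> [-6.5 -1.5  0.9]
```

drive_tool(dp=[[-1, 0, 0], [-2, 0, 0], [-3, 0, 0], [-4, 0, 0], [-4, 0, 0]], twist=[[0, 0, 0], [0, 0, 0], [0, 0, 0], [0, 0, 0], [0, 0, 0]], gripper=[1, 1, 1, 1, 1])

```text
time_s: 8.67
eef_pos: [0.4988, -0.2211, 0.0188]
eef_rot: [0.073, 0.997, -0.0, -0.0]
ft_force: [-5.3, 2.3, 4.9]
gripper_width: 0.0002
```

drive_tool(dp=[[-0.7, 0, 0], [-1.5, 0, 0], [-1.5, 0, 0]], twist=[[0, 0, 0], [0, 0, 0], [0, 0, 0]], gripper=[1, 1, 1])

```text
time_s: 8.92
eef_pos: [0.5002, -0.2213, 0.0188]
eef_rot: [0.073, 0.997, -0.0, -0.0]
ft_force: [-6.2, 1.7, 5.1]
gripper_width: 0.0003
```

drive_tool(dp=[[-0.7, 0, 0], [-1.5, 0, 0], [-1.5, 0, 0]], twist=[[0, 0, 0], [0, 0, 0], [0, 0, 0]], gripper=[1, 1, 1])

```text
time_s: 9.17
eef_pos: [0.501, -0.2214, 0.0188]
eef_rot: [0.073, 0.997, 0.0, -0.001]
ft_force: [-11.2, 1.9, 9.4]
gripper_width: 0.0004
```

drive_tool(dp=[[-0.5, 0, 0], [-1.2, 0, 0], [-1.2, 0, 0]], twist=[[0, 0, 0], [0, 0, 0], [0, 0, 0]], gripper=[1, 1, 1])

```text
time_s: 9.42
eef_pos: [0.501, -0.2214, 0.0188]
eef_rot: [0.073, 0.997, 0.001, -0.003]
ft_force: [-19.6, 2.2, 14.0]
gripper_width: 0.0007
```

drive_tool(dp=[[12, 0, 0], [20, 0, 0], [20, 0, -40], [20, 0, -80], [20, 40, -100], [20, 80, -100], [20, 110, -100], [20, 110, -100]], twist=[[0, 0, 0], [0, 0, 0], [0, 0, 0], [0, 0, 0], [0, 0, 0], [0, 0, 0], [0, 0, 0], [0, 0, 0]], gripper=[1, 1, 1, 1, 1, 1, 1, 1])

```text
time_s: 10.08
eef_pos: [0.4998, -0.1056, 0.119]
eef_rot: [0.071, 0.997, 0.0, 0.001]
ft_force: [0.1, -1.1, -0.0]
gripper_width: 0.0004
```

Run:
```python
from meas import *
show('jig',[(-.060,.067,.018)])
p=r.read_camera("scene");q=r.read_camera("top")
cv2.imwrite("pics/g.png",np.hstack([cv2.resize(p["frame"][170:300,220:350,::-1],(560,560),interpolation=cv2.INTER_CUBIC)[:,:400],cv2.resize(q["frame"][170:330,330:430,::-1],(400,560))]))
J=[.6254,-.2666,-.147]
# predicted outline of squared mould in scene
c=place(np.array([[-.06,.025,0]]),J)[0];M,V=masks(p)
for n,pp in(("scene",p),("top",q)):
    uv=proj(pp,place(MO[0],[c[0],c[1],-.147]));lo,hi=uv.min(0),uv.max(0)
    V=pp["frame"].max(2);thr=60
    mm=near(V<thr,[*(lo+hi)/2,*(hi-lo)],6);k,L,st,_=cv2.connectedComponentsWithStats(mm.astype(np.uint8));i=1+np.argmax(st[1:,4]);mm=(L==i)*1.
    qq,f=fit(pp,mm,MO,[c[0],c[1],-.147],(.004,.004,.03));print(n,qq,f,mm.sum(),"rel",rel(qq,np.array(J),J[2]))
```

```text
t 10.08 pos [ 0.4998 -0.1056  0.119 ] F [ 0.1 -1.1 -0. ] twist [0.04 0.08 0.24]
in frame [-0.1479  0.1409  0.119 ]
(-0.06, 0.067, 0.018) -> [-87.4 -74.3 101.1]
scene [ 0.5642 -0.2311 -0.1483] 174.43529411764706 1555.0 rel [-0.0657  0.0262 -0.0766]
top [ 0.5699 -0.2336 -0.1481] 497.70196078431377 1765.0 rel [-0.0597  0.0245 -0.0636]
```

View pics/g.png

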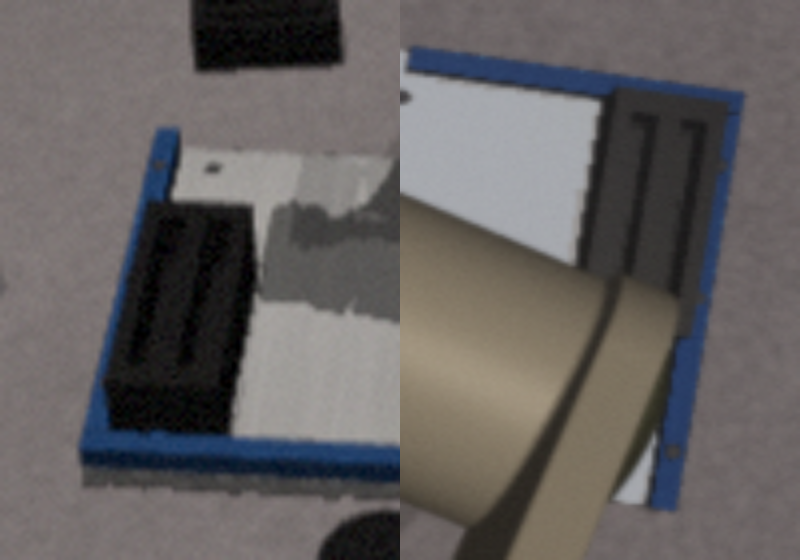

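Both cameras show the mould in the corner with no visible gap, and yaw relative to the jig is about -0.1°. One gentle re-touch on the long side will make it sure.

drive_tool(dp=[[-40, -30, 0], [-80, -50, 0], [-87, -50, 40], [-87, -50, 75], [-87, -50, 90], [-87, -50, 98], [-87, -50, 100], [-87, -60, 100], [-87, -68, 100], [-87, -72, 100]], twist=[[0, 0, 0], [0, 0, 0], [0, 0, 0], [0, 0, 0], [0, 0, 0], [0, 0, 0], [0, 0, 0], [0, 0, 0], [0, 0, 0], [0, 0, 0]], gripper=[1, 1, 1, 1, 1, 1, 1, 1, 1, 1])

```text
time_s: 11.02
eef_pos: [0.5758, -0.1923, 0.0206]
eef_rot: [0.074, 0.997, 0.003, 0.001]
ft_force: [4.3, 37.8, 19.5]
gripper_width: 0.0003
```

drive_tool(dp=[[0, -0.8, 0], [0, -1.5, 0], [0, -1.5, 0]], twist=[[0, 0, 0], [0, 0, 0], [0, 0, 0]], gripper=[1, 1, 1])

```text
time_s: 11.27
eef_pos: [0.5758, -0.1923, 0.0208]
eef_rot: [0.073, 0.997, 0.002, 0.001]
ft_force: [1.7, 26.7, 12.0]
gripper_width: 0.0004
```

drive_tool(dp=[[0, -0.8, 0], [0, -1.5, 0], [0, -1.5, 0]], twist=[[0, 0, 0], [0, 0, 0], [0, 0, 0]], gripper=[1, 1, 1])

```text
time_s: 11.52
eef_pos: [0.5757, -0.1925, 0.0211]
eef_rot: [0.073, 0.997, 0.003, 0.001]
ft_force: [2.1, 33.9, 16.7]
gripper_width: 0.0008
```

```bash
python3 -c "
from go import *
show('jig',[(-.060,.067,.018)])"
```

```text
t 11.52 pos [ 0.5757 -0.1925  0.0211] F [ 2.1 33.9 16.7] twist [0.39 0.11 0.04]
in frame [-0.06    0.066   0.0211]
(-0.06, 0.067, 0.018) -> [0.  0.9 3.1]
```

drive_tool(dp=[[0, 12, 0], [0, 25, 0], [0, 25, -40], [0, 25, -80], [0, 0, -80], [0, -34, -80], [0, -34, -80], [0, -34, -80]], twist=[[0, 0, 0], [0, 0, 0], [0, 0, 0], [0, 0, 0], [0, 0, 0], [0, 0, 0], [0, 0, 0], [0, 0, 0]], gripper=[1, 1, 1, 1, -1, -1, -1, -1])

```text
time_s: 12.18
eef_pos: [0.569, -0.2321, 0.0988]
eef_rot: [0.075, 0.997, -0.0, 0.001]
ft_force: [-0.7, -0.1, -0.2]
gripper_width: 0.0253
```

drive_tool(dp=[[0, 0, 0], [0, 0, 0], [0, 0, 0], [0, 0, 0]], twist=[[0, 0, 0], [0, 0, 0], [0, 0, 0], [0, 0, 0]], gripper=[-1, -1, -1, -1])

```text
time_s: 12.52
eef_pos: [0.5694, -0.2298, 0.0982]
eef_rot: [0.073, 0.997, 0.0, -0.0]
ft_force: [0.6, -0.0, -0.1]
gripper_width: 0.0515
```

```bash
python3 -c "
from go import *
show('jig',[(-.060,.0245,.029)])"
```

```text
t 12.52 pos [ 0.5694 -0.2298  0.0982] F [ 0.6 -0.  -0.1] twist [ 0.   -0.01  0.06]
in frame [-0.0608  0.0282  0.0982]
(-0.06, 0.0245, 0.029) -> [-0.8 -3.7 69.2]
```

drive_tool(dp=[[-1, -3.7, 0], [-1, -3.7, 0], [-1, -3.7, 0], [-1, -3.7, 5], [-1, -3.7, 15], [-1, -3.7, 30], [-1, -3.7, 50], [-1, -3.7, 62], [-1, -3.7, 69], [-1, -3.7, 69]], twist=[[0, 0, 0], [0, 0, 0], [0, 0, 0], [0, 0, 0], [0, 0, 0], [0, 0, 0], [0, 0, 0], [0, 0, 0], [0, 0, 0], [0, 0, 0]], gripper=[-1, -1, -1, -1, -1, -1, -1, -1, -1, -1])

```text
time_s: 13.35
eef_pos: [0.569, -0.2339, 0.0273]
eef_rot: [0.073, 0.997, 0.001, -0.001]
ft_force: [-0.0, 0.1, 0.2]
gripper_width: 0.0879
```

Run:
```python
from meas import *
show('jig',[(-.060,.0245,.029)])
p=r.read_camera("scene")
cv2.imwrite("pics/i.png",cv2.resize(p["frame"][150:300,200:380,::-1],(720,600),interpolation=cv2.INTER_CUBIC))
```

```text
t 13.35 pos [ 0.569  -0.2339  0.0273] F [-0.   0.1  0.2] twist [ 0.07 -0.16  0.  ]
in frame [-0.0606  0.0241  0.0273]
(-0.06, 0.0245, 0.029) -> [-0.6  0.4 -1.7]
```

View pics/i.png

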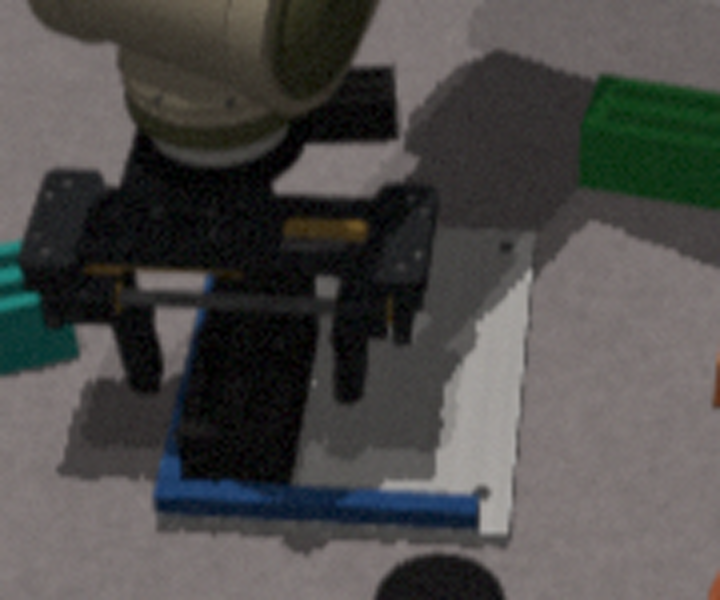

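The fingers straddle the mould, the left one passing outside and over the long fence. I'll close.

drive_tool(dp=[[0, 0, -1], [0, 0, -1], [0, 0, -1], [0, 0, -1], [0, 0, -1], [0, 0, -1], [0, 0, -1], [0, 0, -1], [0, 0, -1], [0, 0, -1]], twist=[[0, 0, 0], [0, 0, 0], [0, 0, 0], [0, 0, 0], [0, 0, 0], [0, 0, 0], [0, 0, 0], [0, 0, 0], [0, 0, 0], [0, 0, 0]], gripper=[1, 1, 1, 1, 1, 1, 1, 1, 1, 1], force=25)

```text
time_s: 14.23
eef_pos: [0.57, -0.2325, 0.0304]
eef_rot: [0.073, 0.997, 0.002, -0.0]
ft_force: [1.0, 9.4, 3.8]
gripper_width: 0.0502
```

drive_tool(dp=[[0, 0, -3], [0, 0, -8], [0, 0, -15], [0, 0, -25], [0, 0, -38], [0, 0, -55], [0, 0, -75], [0, 0, -95], [0, 0, -100], [0, 0, -100]], twist=[[0, 0, 0], [0, 0, 0], [0, 0, 0], [0, 0, 0], [0, 0, 0], [0, 0, 0], [0, 0, 0], [0, 0, 0], [0, 0, 0], [0, 0, 0]], gripper=[1, 1, 1, 1, 1, 1, 1, 1, 1, 1])

```text
time_s: 15.07
eef_pos: [0.5701, -0.2348, 0.1315]
eef_rot: [0.073, 0.997, -0.001, 0.001]
ft_force: [-0.7, 0.2, -4.7]
gripper_width: 0.0496
```

Run:
```python
from go import *
show('car',[(-.060,0,.130),(-.066,0,.130),(-.066,0,.075)])
```

```text
t 15.07 pos [ 0.5701 -0.2348  0.1315] F [-0.7  0.2 -4.7] twist [ -0.11   0.12 -24.12]
in frame [-0.2228 -0.395   0.1315]
(-0.06, 0, 0.13) -> [ 12.9 427.1   0.9]
(-0.066, 0, 0.13) -> [ 18.4 424.6   0.9]
(-0.066, 0, 0.075) -> [ 18.5 424.7  55.9]
```

drive_tool(dp=[[0, 30, 0], [5, 70, 0], [10, 110, 0], [15, 150, 0], [20, 190, 0], [20, 230, 0], [20, 270, 0], [20, 310, 0], [20, 350, 0], [20, 385, 0]], twist=[[0, 0, -2], [0, 0, -4], [0, 0, -7], [0, 0, -10], [0, 0, -13], [0, 0, -16], [0, 0, -19], [0, 0, -22], [0, 0, -24], [0, 0, -24]], gripper=[1, 1, 1, 1, 1, 1, 1, 1, 1, 1])

```text
time_s: 15.9
eef_pos: [0.6055, 0.1519, 0.1284]
eef_rot: [-0.137, 0.991, 0.0, -0.001]
ft_force: [0.6, 0.3, -4.1]
gripper_width: 0.0498
```

Run:
```python
from go import *
show('car',[(-.067,0,.130)])
```

```text
t 15.9 pos [0.6055 0.1519 0.1284] F [ 0.6  0.3 -4.1] twist [ 0.03 -0.14  0.03]
in frame [-0.0841 -0.0324  0.1284]
(-0.067, 0, 0.13) -> [-17.1  32.4  -1.6]
```

drive_tool(dp=[[-8, 16, 0], [-16, 31, 0], [-17, 31, 10], [-17, 31, 25], [-17, 31, 40], [-17, 31, 55], [-17, 31, 65], [-17, 31, 70], [-17, 31, 70], [-17, 31, 70]], twist=[[0, 0, 0], [0, 0, 0], [0, 0, 0], [0, 0, 0], [0, 0, 0], [0, 0, 0], [0, 0, 0], [0, 0, 0], [0, 0, 0], [0, 0, 0]], gripper=[1, 1, 1, 1, 1, 1, 1, 1, 1, 1])

```text
time_s: 16.73
eef_pos: [0.6145, 0.1836, 0.0602]
eef_rot: [-0.135, 0.991, -0.0, 0.0]
ft_force: [0.2, 0.2, -3.2]
gripper_width: 0.0494
```

Run:
```python
from meas import *
show('car',[(-.067,0,.033)])
p=r.read_camera("scene");q=r.read_camera("top")
cv2.imwrite("pics/k.png",np.hstack([cv2.resize(p["frame"][170:310,400:540,::-1],(500,500),interpolation=cv2.INTER_CUBIC),cv2.resize(q["frame"][150:290,120:204,::-1],(300,500))]))
```

```text
t 16.73 pos [0.6145 0.1836 0.0602] F [ 0.2  0.2 -3.2] twist [-0.    0.   -0.13]
in frame [-0.0669 -0.0043  0.0602]
(-0.067, 0, 0.033) -> [ 0.1  4.3 27.2]
```

View pics/k.png

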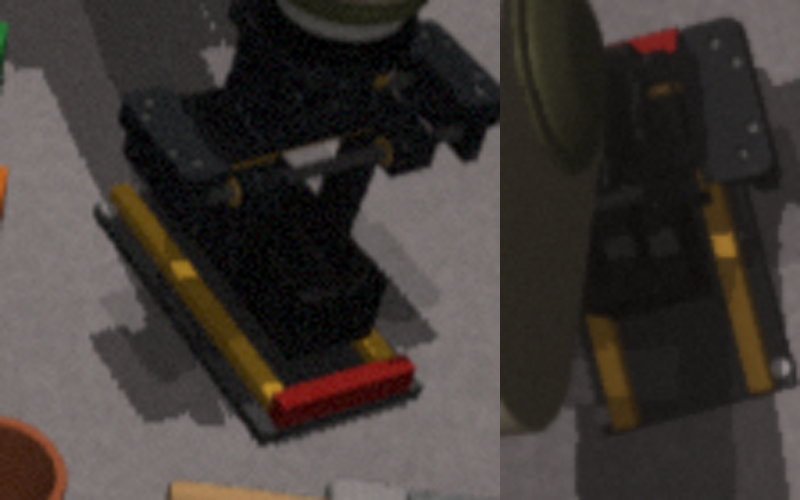

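The mould is aligned over the carrier with its front end clear of the red stop. I'll shift 4 mm sideways and lower to just above the plate.

drive_tool(dp=[[0, 4.3, 0], [0, 4.3, 4], [0, 4.3, 9], [0, 4.3, 14], [0, 4.3, 19], [0, 4.3, 23], [0, 4.3, 26], [0, 4.3, 26], [0, 4.3, 26]], twist=[[0, 0, 0], [0, 0, 0], [0, 0, 0], [0, 0, 0], [0, 0, 0], [0, 0, 0], [0, 0, 0], [0, 0, 0], [0, 0, 0]], gripper=[1, 1, 1, 1, 1, 1, 1, 1, 1])

```text
time_s: 17.58
eef_pos: [0.6132, 0.1879, 0.034]
eef_rot: [-0.136, 0.991, -0.0, -0.0]
ft_force: [0.4, 0.7, -3.8]
gripper_width: 0.05
```

```bash
python3 -c "
from go import *
show('car',[(-.060,0,.030)])"
```

```text
t 17.58 pos [0.6132 0.1879 0.034 ] F [ 0.4  0.7 -3.8] twist [ 0.   -0.01 -0.12]
in frame [-0.0669  0.0003  0.034 ]
(-0.06, 0, 0.03) -> [-6.9 -0.3  4. ]
```

drive_tool(dp=[[0, 0, 1.5], [0, 0, 2.5], [-1, 0, 2.5], [-2, 0, 2.5], [-3, 0, 2.5], [-4, 0, 2.5], [-5, 0, 2.5], [-5, 0, 2.5]], twist=[[0, 0, 0], [0, 0, 0], [0, 0, 0], [0, 0, 0], [0, 0, 0], [0, 0, 0], [0, 0, 0], [0, 0, 0]], gripper=[1, 1, 1, 1, 1, 1, 1, 1])

```text
time_s: 18.25
eef_pos: [0.6182, 0.1893, 0.0317]
eef_rot: [-0.136, 0.991, -0.0, 0.0]
ft_force: [-0.6, 0.3, -3.9]
gripper_width: 0.0496
```

drive_tool(dp=[[-0.7, 0, 0], [-1.4, 0, 0], [-2, 0, 0], [-2, 0, 0]], twist=[[0, 0, 0], [0, 0, 0], [0, 0, 0], [0, 0, 0]], gripper=[1, 1, 1, 1])

```text
time_s: 18.58
eef_pos: [0.62, 0.1899, 0.0316]
eef_rot: [-0.136, 0.991, -0.0, 0.0]
ft_force: [0.7, -0.2, -4.4]
gripper_width: 0.0502
```

Not touching yet, so I'll creep on.

drive_tool(dp=[[-0.5, 0, 0], [-1, 0, 0], [-1, 0, 0]], twist=[[0, 0, 0], [0, 0, 0], [0, 0, 0]], gripper=[1, 1, 1])

```text
time_s: 18.83
eef_pos: [0.6202, 0.1899, 0.0316]
eef_rot: [-0.136, 0.991, -0.0, -0.001]
ft_force: [-6.7, -1.3, -1.2]
gripper_width: 0.0497
```

drive_tool(dp=[[-0.5, 0, 0], [-1, 0, 0], [-1, 0, 0]], twist=[[0, 0, 0], [0, 0, 0], [0, 0, 0]], gripper=[1, 1, 1])

```text
time_s: 19.08
eef_pos: [0.6202, 0.1899, 0.0316]
eef_rot: [-0.136, 0.991, -0.0, -0.003]
ft_force: [-11.9, -4.7, 3.1]
gripper_width: 0.0494
```

drive_tool(dp=[[-0.5, 0, 0], [-1, 0, 0], [-1, 0, 0]], twist=[[0, 0, 0], [0, 0, 0], [0, 0, 0]], gripper=[1, 1, 1])

```text
time_s: 19.33
eef_pos: [0.6202, 0.1899, 0.0316]
eef_rot: [-0.136, 0.991, -0.001, -0.004]
ft_force: [-16.7, -6.3, 6.6]
gripper_width: 0.0495
```

Contact with the stop, exactly where predicted. I'll ease off, lower to contact, then open.

drive_tool(dp=[[1.2, 0, 0], [2.2, 0, 0.6], [2.2, 0, 1.2], [2.2, 0, 1.8], [2.2, 0, 2.2], [2.2, 0, 2.2]], twist=[[0, 0, 0], [0, 0, 0], [0, 0, 0], [0, 0, 0], [0, 0, 0], [0, 0, 0]], gripper=[1, 1, 1, 1, 1, 1])

```text
time_s: 19.83
eef_pos: [0.6203, 0.1899, 0.0304]
eef_rot: [-0.136, 0.991, -0.0, -0.001]
ft_force: [-9.3, -3.4, 6.6]
gripper_width: 0.0499
```

drive_tool(dp=[[0, 0, 0], [0, 0, 0], [0, 0, 0], [0, 0, 0], [0, 0, 0], [0, 0, 0], [0, 0, 0], [0, 0, 0]], twist=[[0, 0, 0], [0, 0, 0], [0, 0, 0], [0, 0, 0], [0, 0, 0], [0, 0, 0], [0, 0, 0], [0, 0, 0]], gripper=[-0.3, 0, -0.3, -0.6, -0.8, -1, -1, -1])

```text
time_s: 20.5
eef_pos: [0.6208, 0.1901, 0.0294]
eef_rot: [-0.136, 0.991, 0.0, 0.0]
ft_force: [0.4, -0.0, -0.2]
gripper_width: 0.0872
```

drive_tool(dp=[[0, 0, -15], [0, 0, -35], [0, 0, -60], [0, 0, -100], [0, 0, -140], [20, -40, -170], [50, -80, -170], [80, -120, -170], [110, -160, -170], [130, -200, -170]], twist=[[0, 0, 0], [0, 0, 0], [0, 0, 0], [0, 0, 0], [0, 0, 0], [0, 0, 0], [0, 0, 0], [0, 0, 0], [0, 0, 0], [0, 0, 0]], gripper=[-1, -1, -1, -1, -1, -1, -1, -1, -1, -1])

```text
time_s: 21.33
eef_pos: [0.558, -0.0021, 0.1997]
eef_rot: [-0.136, 0.991, -0.0, 0.0]
ft_force: [0.0, 0.1, 0.5]
gripper_width: 0.088
```

drive_tool(dp=[[0, -40, 0], [0, -80, 0], [0, -80, 0], [0, -80, 0]], twist=[[0, 0, 0], [0, 0, 0], [0, 0, 0], [0, 0, 0]], gripper=[-1, -1, -1, -1])

```text
time_s: 21.67
eef_pos: [0.5808, -0.0796, 0.199]
eef_rot: [-0.134, 0.991, 0.0, -0.0]
ft_force: [-0.0, 0.4, -0.3]
gripper_width: 0.0882
```

Run:
```python
from meas import *
show('car',[])
p=r.read_camera("scene");q=r.read_camera("top")
cv2.imwrite("pics/z.png",np.hstack([cv2.resize(p["frame"][200:330,300:560,::-1],(500,300),interpolation=cv2.INTER_CUBIC),cv2.resize(q["frame"][100:280,110:290,::-1],(300,300))]))
C=np.array([.6777,.2056,.274]);c=place(np.array([[-.06,0,0]]),C)[0]
for n,pp in(("scene",p),("top",q)):
    f=pp["frame"].astype(int);L=[rel(np.r_[ray(pp,[d["rect"][:2]],.032)[0][:2],0],C,C[2]).round(3)[:2] for d in r.look_for("mould",pp)];print(n,L)
    for l in("jar","crucible","brush"):
        print(l,[np.round(d["rect"]).tolist() for d in r.look_for(l,pp)][:1])
from prof import prof
a,g=prof(q,list(C),.054,0,[-.003,-.001,.001,.003],(-.135,.01),.001);print("x",[int(v) for v in g.mean(1)])
a,g=prof(q,list(C),.054,1,np.linspace(-.1,-.08,8),(-.04,.04),.001);print("y near",[int(v) for v in g.mean(1)])
a,g=prof(q,list(C),.054,1,np.linspace(-.04,-.02,8),(-.04,.04),.001);print("y far",[int(v) for v in g.mean(1)])
```

```text
t 21.67 pos [ 0.5808 -0.0796  0.199 ] F [-0.   0.4 -0.3] twist [ 0.01 -0.01 -0.29]
in frame [-0.1705 -0.2485  0.199 ]
scene [array([-0.066,  0.009]), array([-0.42, -0.29]), array([-0.167, -0.14 ]), array([-0.319, -0.523]), array([-0.32, -0.11])]
jar [[311.0, 317.0, 37.0, 53.0]]
crucible [[399.0, 315.0, 41.0, 53.0]]
brush [[496.0, 318.0, 94.0, 29.0]]
top [array([-0.441, -0.288]), array([-0.058,  0.002]), array([-0.33 , -0.527])]
jar [[344.0, 124.0, 38.0, 39.0]]
crucible [[261.0, 107.0, 43.0, 24.0]]
brush [[166.0, 126.0, 96.0, 36.0]]
x [50, 50, 51, 51, 49, 46, 44, 41, 35, 27, 24, 22, 20, 20, 23, 26, 31, 35, 36, 35, 36, 36, 36, 36, 36, 35, 34, 35, 35, 35, 36, 35, 35, 35, 35, 36, 37, 37, 37, 36, 36, 36, 35, 35, 35, 35, 34, 35, 35, 35, 35, 34, 34, 34, 35, 35, 35, 34, 34, 34, 35, 34, 34, 34, 34, 34, 34, 34, 34, 34, 33, 33, 33, 34, 33, 34, 34, 33, 33, 34, 34, 34, 34, 34, 32, 32, 33, 33, 33, 33, 33, 34, 34, 33, 33, 33, 32, 32, 32, 32, 32, 33, 33, 34, 34, 33, 33, 33, 33, 33, 32, 32, 32, 32, 33, 32, 32, 32, 32, 32, 32, 31, 32, 32, 32, 33, 33, 33, 32, 32, 33, 33, 33, 34, 37, 43, 51, 58, 67, 81, 93, 98, 99, 99, 98, 97]
y near [100, 85, 63, 43, 29, 23, 21, 20, 21, 21, 20, 20, 21, 24, 28, 33, 35, 36, 37, 36, 35, 35, 36, 36, 36, 35, 32, 26, 22, 21, 20, 21, 22, 24, 28, 32, 34, 35, 35, 35, 36, 36, 35, 35, 35, 35, 34, 32, 27, 24, 22, 21, 20, 20, 21, 23, 27, 31, 33, 33, 34, 36, 42, 55, 74, 93, 102, 99, 88, 68, 55, 52, 53, 60, 71, 84, 92, 95, 95, 95]
y far [98, 84, 60, 40, 28, 22, 21, 20, 20, 20, 21, 21, 22, 25, 28, 32, 33, 32, 32, 33, 34, 33, 32, 32, 32, 31, 26, 23, 21, 21, 20, 20, 21, 23, 27, 31, 33, 33, 33, 33, 32, 33, 33, 32, 32, 31, 31, 29, 26, 23, 21, 21, 21, 21, 21, 23, 26, 30, 32, 32, 33, 35, 40, 55, 76, 94, 100, 98, 86, 67, 56, 52, 54, 60, 71, 85, 94, 97, 98, 98]
```

View pics/z.png

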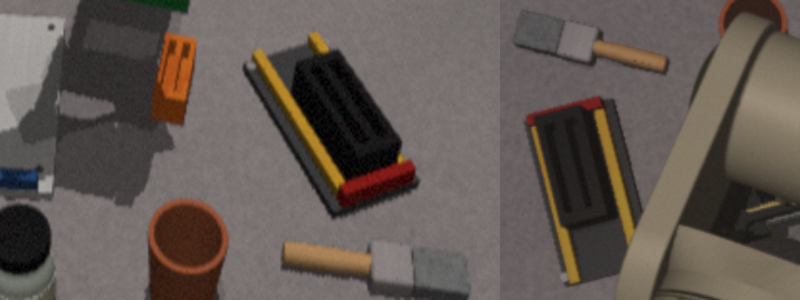

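```bash
python3 -c "
from workcell import r
print(r.finish_job())"
```

```text
the job is handed in; nothing more can be done
None
```

The job is done and handed in at about 22 s of the 61 s allowed. The mould sits between the carrier's yellow rails, slots up and against the red stop. I got no verdict back, so what follows rests on my own checks.

- **Squaring:** I pushed the mould with closed fingers onto the long fence, then the end fence, then touched the long side once more. Readings were about 17 N and 20 N on the first two. The last touch met the fence a little early and peaked at about 38 N, against the 80 N limit. In the camera fit the mould was within about 0.1° of the jig.
- **Disagreement:** before the last touch, the scene-camera fit put the mould 6 mm short of the end fence. I discounted it because the fence hides the mould's foot in that view. The top view (-59.7 mm, 24.5 mm), the push forces and the grasp position all agreed it was snug.
- **Placing:** I lifted straight up, carried it over and lowered it. I slid it forward until it touched the stop (17 N), eased off, set it down and let go.
- **Final check:** in the top view the mould's centre is at about x -59.5 mm and y -2 mm from the stop point, aligned with the rails. In the scene view it sits against the stop.
- **Bystanders and arm:** the jar, crucible and brush show no visible movement. In the top view the arm partly hides the crucible. The arm is clear, with its tip about 0.2 m up.

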